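# Find the pitch leaf that fits the feed screw

## Robot

A 6-joint arm with a two-finger parallel gripper is mounted at the origin on the work surface. World frame = base frame: x ahead of the robot, y to its left, z up, the work surface at z = 0. Lengths are in m, angles in degrees, forces in N, time in s.
With the tool pointing down it reaches from about 0.3 to 0.75 m from the base axis. Payload 8.5 kg.
Tool frame: the origin (TCP) lies on the centre line of the jaws, within the pads' length; the fingertips stand 25 mm ahead of it and the grasp point (between the pads) lies 6 mm ahead of it; z points along the fingers, y is the line along which they close (so a half turn about z gives the same grasp; the last joint's range is limited). The gripper opens to 85 mm and grips with 20 to 120 N. Pads are 22 mm wide; open, the fingers measure 114 mm over their backs; the gripper's body (76 mm by 85 mm) begins 54 mm behind the grasp point. The pads swing forward as they close: fully open they stand 13 mm farther back than shut.
Start: joints at [-82.981, 21.807, 74.336, -0, 83.858, -12.336], TCP at [0.182, -0.519, 0.256] pointing down, gripper open.
Joint ranges: [-178.18, 178.18], [-50.72, 133.34], [12.68, 142.11], [-81.47, 261.47], [9.98, 163.14], [-165.26, 165.26]. Speed limits (degrees/s): [136.94, 136.94, 180, 180, 180, 180].

## Interface

Orientations are given as a 3x3 rotation matrix whose columns are the frame's x, y, z axes.
In Python, from rig import telemetry, optics, env gives the robot as it stands.
- The arm moves only by the tool send_rows, never from a script. Its argument "deltas" is a list that holds one entry, the list of rows, each a list of 7 numbers: the shift along the tool's x, y, z in m, then the turn, a rotation vector about the tool's x, y, z in rad, then the opening, from -1 (shut) to 1 (fully open), so that 0 is half open. In form: [[[x, y, z, ax, ay, az, grip], ...]]. A call has 1 to 12 rows; each row shifts and turns the commanded pose from where the row before left it, along the tool's axes as they then stand; what a row does not reach is not made up. A row lasts 1/8 s, in which the tool goes at most 62.5 mm and 10.7 degrees, less where a joint would pass 70% of its speed; a pose out of reach is approached as far as the arm can. A call is refused whole if a number of a shift passes 0.0625 or a number of a turn 0.188, either way. A call with a gripper value outside its range is refused whole. The fingers move at their own pace and stop on an object; "squeeze" is the grip in N (left out, the last holds). Time passes only in rows, so rows that do not move let the fingers close. It gives the time, the measured TCP pose, the force, the opening and the grip force at its end, in the units of the state.
- telemetry.observe(): the state, without advancing time (a new reading comes with each control period).
- optics.get_image(name): name is "side" or "top"; returns a dict with "image" (384x512x3 uint8, red, green, blue), "range_z" (384x512 float32, m along the optical axis (not along the pixel's ray), 0 where there is no reading), "K" (3x3 intrinsics, pixels), "rvec" (rotation vector, rad) and "tvec" (3), from world to camera coordinates, as OpenCV has them. Camera axes: x right, y down, z forward; pixel columns grow to the right and rows downward; lengths in m; the calibration is good to about 2 mm. A picture is of the moment at which its call begins.
- env.close_job(): hands the job in; it is judged then, once.
The state is a dict: "time_s": time; "q": joint angles; "qvel": joint speeds; "joint_efforts": joint torques, N m; "position": TCP position; "tool_rot": TCP orientation; "ft_force": force on the tool from outside, world axes, zero at the start; "wrist_torque": the same for the moment, N m; "grip_width": finger opening in m; "gripper_force": force on a finger pad.
Only numpy, scipy, OpenCV 4.12 (cv2) and the standard library are available. Lean on these libraries where they do the work, as an engineer would, in place of code of your own. Each camera call takes 0.05 s, during which the arm holds its last target. There are 200 camera calls.

## Task

Find out which of the three comb leaves fits the feed screw under the slot of the test stand: lower a leaf through the slot onto the thread and slide it along under light pressure until it either drops fully in or proves wrong. Leave the leaf that fits standing fully seated in that thread, with the other leaves upright in the rack. Press gently, and do not disturb the bottle or the tube rack.

Things in the scene. Friction and masses are not known exactly. Their poses are not given: they have to be found in the camera images.
- leaf_a: aluminium comb leaf (pitch gauge), one of three alike but for tooth spacing (10.5, 12 or 13.5 mm): plate 8 mm thick (x), 64 long (y), 72 tall (z), about 80 g, five teeth pointing down, 6 mm long, 4.5 mm wide, round tips. Origin: at tooth-tip level under the plate's middle, z up. Starts upright in a rack pocket; its upper 30 mm stay free to pinch across the thickness, also when seated.
- leaf_b: a second leaf, as leaf_a but of another tooth spacing. The letters do not tell which leaf fits which screw. Riding on the crests of the (unloaded) thread under test, a leaf's origin is 75 mm above the stand's origin; fully seated (plate edge down on the crests, teeth in the grooves) 69 mm.
- leaf_c: the third leaf, as leaf_a but of another tooth spacing. Only the leaf with the thread's own pitch can seat, and only where its teeth meet the grooves: slid along the axis by up to one pitch under light pressure it drops in, and the push back falls away; the others stay on the crests over the whole slide.
- stand: fixed test stand, base 205 x 150 mm, z up, origin on the bench under the test place. There a screw lies along y, axis at z 55 mm, between end plates (tops at z 98 mm, inner faces y = +-60 mm), and two guide rails along y leave a slot 12 mm wide at x = 0, from z 77 to 95 mm, with lips flaring to 21 mm at z 105 mm. A leaf goes down the slot, length along y; the rails keep it upright when released.
- bed_a: sprung bed with a white plastic feed screw (10.5, 12 or 13.5 mm pitch), one of three on the stand: the one at the stand's x = 0, under the slot, is to be tested, the spares at x = 60 and 115 mm are left alone. Origin on the screw's axis at mid-length, axes as the stand; it sinks with the bed, which gives from about 3.5 N of downward load, then 0.7 N per mm, for 10 mm, then stops hard.
- bed_b: a second bed with its screw, as bed_a but of another pitch. Threads: crest radius 20 mm, root radius 13 mm, grooves 7 mm wide along y, thread at least over y = +-35 mm. Where the grooves lie along y is different every time and is not measured: a screw can sit up to 7 mm either way on its bed.
- bed_c: the third bed with its screw, as bed_a but of another pitch
- rack: fixed grey rack, base 190 x 84 x 8 mm, with three pockets in a row along its x at x = -60, 0 and 60 mm (y = 0), each 12 mm wide in x and open at both ends (78 mm long in y), floor at z 8 mm, walls to z 22 mm with lips flaring out to z 30 mm. Each holds one leaf on its tooth tips, plate along the rack's y. Origin: middle of the underside.
- bottle: loose capped bottle, 60 mm across, 120 mm tall, a bystander; origin under its middle
- tube_rack: loose white rack with five capped sample tubes, 110 x 26 mm, 74 mm tall, a bystander; origin under its middle, length along x
Things that resemble listed ones, but are neither listed nor needed, are in the scene too. Leave any purple look-alike of the leaf_c alone.

How it is judged (in metres and radians):
At the end, for the whole second after the job is handed in: One leaf at rest in the slot, origin 66-71.5 mm above the stand's, within 6 mm of it in x and 30 mm in y, 0.09 rad of its y, tilt under 0.3. The others at rest in the rack: origin 4-14 mm above the rack's, within 75 mm in x, 25 mm in y, tilt under 0.35 rad (((z of leaf_a in the frame of stand between 0.066 and 0.0715 m and x of leaf_a in the frame of stand between -0.006 and 0.006 m and y of leaf_a in the frame of stand between -0.03 and 0.03 m and angle between leaf_a's own z axis and vertical below 0.3 rad and angle between the y axis of leaf_a and the y axis of stand, either way round below 0.09 rad) or (z of leaf_b in the frame of stand between 0.066 and 0.0715 m and x of leaf_b in the frame of stand between -0.006 and 0.006 m and y of leaf_b in the frame of stand between -0.03 and 0.03 m and angle between leaf_b's own z axis and vertical below 0.3 rad and angle between the y axis of leaf_b and the y axis of stand, either way round below 0.09 rad) or (z of leaf_c in the frame of stand between 0.066 and 0.0715 m and x of leaf_c in the frame of stand between -0.006 and 0.006 m and y of leaf_c in the frame of stand between -0.03 and 0.03 m and angle between leaf_c's own z axis and vertical below 0.3 rad and angle between the y axis of leaf_c and the y axis of stand, either way round below 0.09 rad)) and ((z of leaf_a in the frame of rack between 0.004 and 0.014 m and x of leaf_a in the frame of rack between -0.075 and 0.075 m and y of leaf_a in the frame of rack between -0.025 and 0.025 m and angle between leaf_a's own z axis and vertical below 0.35 rad) or (z of leaf_a in the frame of stand between 0.066 and 0.0715 m and x of leaf_a in the frame of stand between -0.006 and 0.006 m and y of leaf_a in the frame of stand between -0.03 and 0.03 m and angle between leaf_a's own z axis and vertical below 0.3 rad and angle between the y axis of leaf_a and the y axis of stand, either way round below 0.09 rad)) and ((z of leaf_b in the frame of rack between 0.004 and 0.014 m and x of leaf_b in the frame of rack between -0.075 and 0.075 m and y of leaf_b in the frame of rack between -0.025 and 0.025 m and angle between leaf_b's own z axis and vertical below 0.35 rad) or (z of leaf_b in the frame of stand between 0.066 and 0.0715 m and x of leaf_b in the frame of stand between -0.006 and 0.006 m and y of leaf_b in the frame of stand between -0.03 and 0.03 m and angle between leaf_b's own z axis and vertical below 0.3 rad and angle between the y axis of leaf_b and the y axis of stand, either way round below 0.09 rad)) and ((z of leaf_c in the frame of rack between 0.004 and 0.014 m and x of leaf_c in the frame of rack between -0.075 and 0.075 m and y of leaf_c in the frame of rack between -0.025 and 0.025 m and angle between leaf_c's own z axis and vertical below 0.35 rad) or (z of leaf_c in the frame of stand between 0.066 and 0.0715 m and x of leaf_c in the frame of stand between -0.006 and 0.006 m and y of leaf_c in the frame of stand between -0.03 and 0.03 m and angle between leaf_c's own z axis and vertical below 0.3 rad and angle between the y axis of leaf_c and the y axis of stand, either way round below 0.09 rad)) and linear speed of each of leaf_a, leaf_b, leaf_c below 0.02 m/s); the robot touches nothing.
It fails at once if a leaf is pressed on the stand or a screw with more than 25 N (contact force between any of leaf_a, leaf_b, leaf_c and stand above 25 N or contact force between any of leaf_a, leaf_b, leaf_c and bed_a above 25 N or contact force between any of leaf_a, leaf_b, leaf_c and bed_b above 25 N or contact force between any of leaf_a, leaf_b, leaf_c and bed_c above 25 N).
It fails at once if the bottle or the tube rack is shifted by more than 30 mm or tipped (distance of any of bottle, tube_rack from where it was at the start of the episode above 0.03 m or angle between any of bottle, tube_rack's own z axis and vertical above 0.5 rad).
It also fails if it takes over 72 s, if anything falls off the work surface, if the arm or the gripper's body presses on something with over 40 N, if the wrist force passes 120 N, or if a joint passes its speed limit or range.

## Working session

There is one attempt and no reset: what is moved stays moved. The work goes in short steps, Python scripts to look and compute and a tool call to move; the robot and the scene stay as the last step left them, time stands still between calls to the robot, and variables do not carry over. Pictures are saved under pics/ and viewed, at most 10 in all, crops included, and the job is handed in when it is done.

Besides the shell and the picture viewer there is one more tool, called after "Request:" as name([rows], argument=value, ...), one row to a line, values as JSON. send_rows: Moves the arm, as the interface text tells. Its arguments: {"type":"object","properties":{"deltas":{"type":"array"},"squeeze":{"type":"number"}},"required":["deltas"]}

```bash
mkdir -p pics
cat > h.py <<'E'
import numpy as np, cv2
from rig import telemetry, optics, env
def cam(n):
    d=optics.get_image(n); R=cv2.Rodrigues(np.array(d["rvec"],float))[0]; t=np.array(d["tvec"],float).ravel()
    return d,np.array(d["K"]),R,t
def cloud(c):
    d,K,R,t=c; z=d["range_z"]; v,u=np.mgrid[:z.shape[0],:z.shape[1]]
    P=np.stack([(u-K[0,2])/K[0,0]*z,(v-K[1,2])/K[1,1]*z,z],-1)
    W=(P-t)@R; W[z<=0]=np.nan; return W
E
python3 - <<'E'
from h import *
for n in("side","top"):
    c=cam(n); cv2.imwrite(f"pics/{n}0.png",cv2.resize(c[0]["image"][:,:,::-1],(800,600),interpolation=cv2.INTER_CUBIC))
    np.savez(f"{n}0.npz",img=c[0]["image"],W=cloud(c),K=c[1],R=c[2],t=c[3]); print(n,-c[2].T@c[3], c[2][2])
E
```

```text
side [0.30140085 0.55171628 0.67796947] [ 0.34745733 -0.63047691 -0.69409817]
top [ 0.50038659 -0.00223523  0.74538347] [ 0.17936324 -0.00634712 -0.98376244]
```

View pics/side0.png

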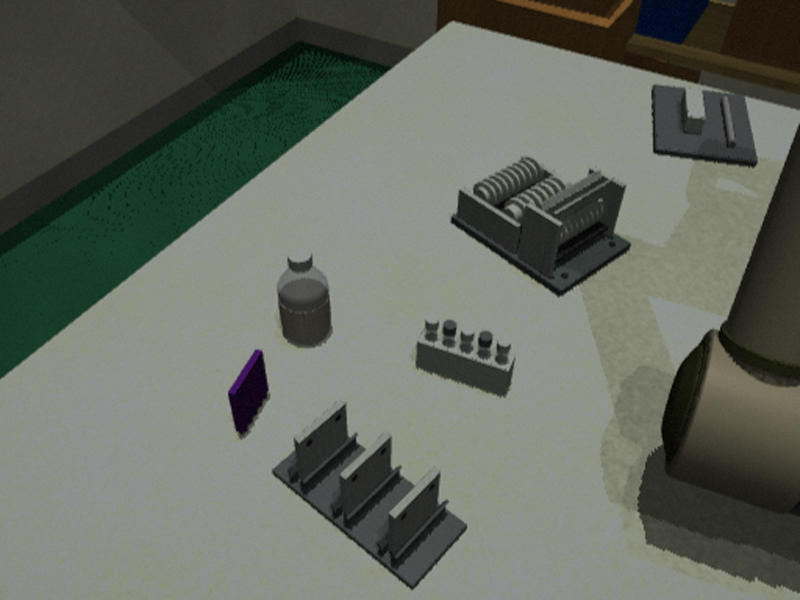

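View pics/top0.png

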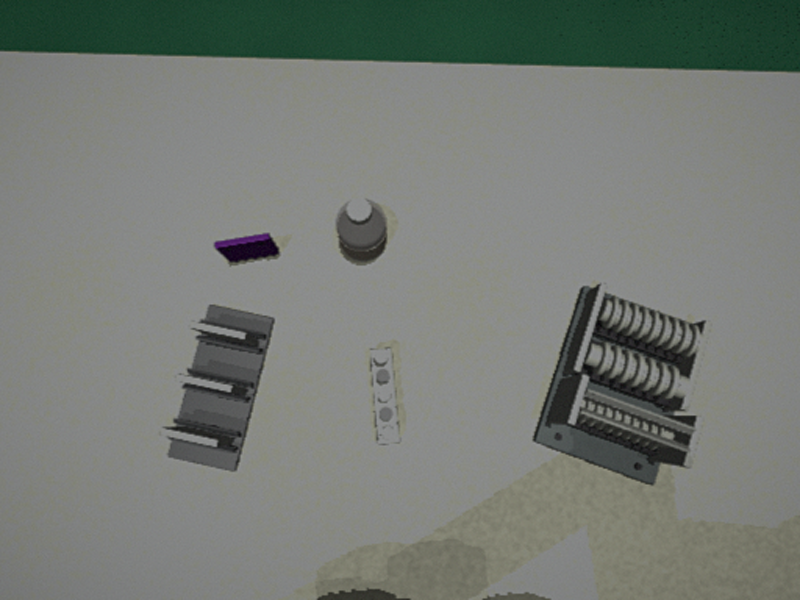

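The side view shows the rack with three grey leaves (around 325,440; 368,475; 415,515). It also shows the purple look-alike (250,390), the bottle (303,300), the tube rack (465,355), the stand (545,225), and an unlisted plate top right (705,125). The top view shows grey leaves at (220,332), (212,384) and (200,438), with the slot and screw under test at (635,420). Next I'll measure the rack and stand.

```bash
cat > m.py <<'E'
from h import *
for n in("top","side"):
    W=np.load(n+"0.npz")["W"]; P=W.reshape(-1,3); P=P[~np.isnan(P[:,0])]
    r=lambda l,h:P[(P[:,0]>l[0])&(P[:,0]<h[0])&(P[:,1]>l[1])&(P[:,1]<h[1])&(P[:,2]>l[2])&(P[:,2]<h[2])]
    print(n,"bench z",np.median(r((.3,-.1,-.02),(.6,.3,.02))[:,2]))
    for nm,zl,zh,lo,hi in(("leaftops",.068,.1,(.2,.05),(.75,.6)),("rackbase",.004,.013,(.2,.12),(.6,.6)),("standtop",.088,.12,(.2,-.6),(.75,-.1)),("standbase",.003,.02,(.2,-.6),(.75,-.1))):
        Q=r((*lo,zl),(*hi,zh)); 
        m=np.zeros((600,1200),np.uint8); ij=((Q[:,:2]-[.2,-.6])*1000).astype(int); m[ij[:,0].clip(0,599),ij[:,1].clip(0,1199)]=255
        k,L,s,c=cv2.connectedComponentsWithStats(cv2.dilate(m,np.ones((7,7))))
        for i in range(1,k):
            q=Q[L[ij[:,0],ij[:,1]]==i]
            if len(q)<15: continue
            rc=cv2.minAreaRect((q[:,:2]*1000).astype(np.float32))
            print(nm,len(q),"c",np.round(rc[0],1),"sz",np.round(rc[1],1),"ang",round(rc[2],1),"z",np.round(np.percentile(q[:,2],[5,50,95]),4))
E
python3 m.py
python3 - <<'E'
import numpy as np,cv2
d=np.load("top0.npz")["img"][170:320,330:460,::-1]
cv2.imwrite("pics/stand.png",cv2.resize(d,None,fx=4,fy=4,interpolation=cv2.INTER_CUBIC))
E
```

```text
top bench z 0.0012554448423878085
leaftops 219 c [469.8 214.7] sz [64.4  8.1] ang 79.2 z [0.0717 0.0807 0.0828]
leaftops 185 c [528.6 203.5] sz [64.2  8. ] ang 79.3 z [0.0776 0.0809 0.0826]
leaftops 191 c [587.3 192.4] sz [65.1  8.1] ang 79.3 z [0.0734 0.0809 0.0829]
leaftops 173 c [693.6 174.4] sz [ 8.7 64.6] ang 11.6 z [0.0703 0.073  0.0749]
leaftops 146 c [718.1  58.1] sz [14.9 47. ] ang 89.7 z [0.0738 0.0838 0.0958]
rackbase 2503 c [518.9 201.9] sz [ 90.1 180.3] ang 78.7 z [0.0067 0.009  0.0111]
standtop 1174 c [ 498.2 -265.4] sz [137.2  56.3] ang 70.8 z [0.0918 0.1003 0.1061]
standbase 6240 c [ 520.5 -315.1] sz [427.3 459.1] ang 90.0 z [0.0031 0.0038 0.0148]
standbase 40 c [ 530.4 -116.8] sz [31. 56.] ang 89.2 z [0.0031 0.0035 0.0045]
standbase 335 c [ 522.  -298.4] sz [117.2  12. ] ang 70.8 z [0.0116 0.0135 0.0157]
standbase 162 c [ 581.8 -301.3] sz [107.8   8.3] ang 71.1 z [0.0117 0.0135 0.0157]
standbase 16 c [ 632.1 -108.4] sz [16.2 25.1] ang 67.0 z [0.0031 0.0034 0.004 ]
standbase 31 c [ 694.8 -112.5] sz [24.3 34.1] ang 73.8 z [0.0031 0.0034 0.0049]
side bench z -0.0004252120384326864
leaftops 114 c [245.6  89.3] sz [28.8 87. ] ang 76.0 z [0.0848 0.0953 0.0997]
leaftops 347 c [466.9 217.4] sz [64.6  8.5] ang 79.6 z [0.07   0.0788 0.0808]
leaftops 347 c [525.8 205.8] sz [64.9  9.8] ang 79.6 z [0.0694 0.0785 0.0809]
leaftops 333 c [584.9 194.5] sz [65.2  9.6] ang 78.9 z [0.0691 0.0782 0.0807]
leaftops 177 c [691.3 177. ] sz [ 9.8 64.2] ang 11.8 z [0.0687 0.0711 0.0729]
leaftops 356 c [715.3  59.3] sz [53.8 18.3] ang 0.7 z [0.0695 0.081  0.0958]
rackbase 2809 c [512.4 208.6] sz [ 85.3 163.2] ang 79.3 z [0.0055 0.0075 0.0101]
standtop 761 c [ 494.8 -262.5] sz [137.3  55.9] ang 70.6 z [0.0889 0.0963 0.1031]
standbase 238 c [ 411.9 -584.7] sz [108.6  31.7] ang 1.7 z [0.0037 0.0092 0.0121]
standbase 1534 c [ 539.1 -278.9] sz [155.7 206. ] ang 71.3 z [0.0048 0.0107 0.0171]
```

View pics/stand.png

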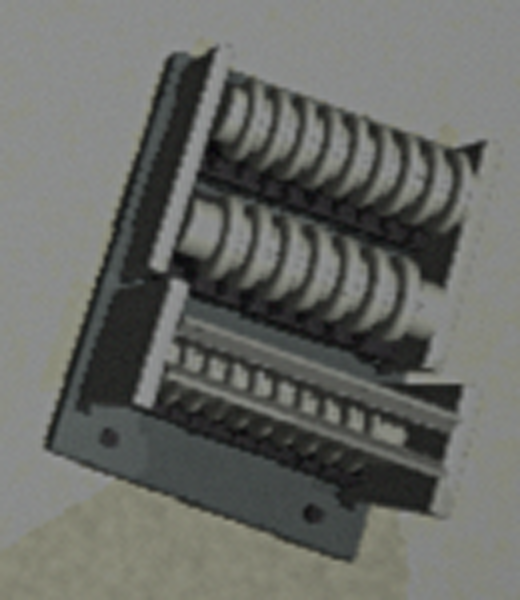

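The slot screw shows about nine crests running from (192,358) to (385,430) in the crop, and the spares are above it. Next I'll fix the slot line, the screw pitch, and the tool heading.

Run:
```python
from h import *
s=telemetry.observe(); print(np.round(s["tool_rot"],3),s["q"],s["grip_width"],s["ft_force"])
a=np.radians(70.75); ey=np.array([np.cos(a),np.sin(a)]); ex=np.array([ey[1],-ey[0]])
for n,c0 in(("top",[.4982,-.2654]),("side",[.4948,-.2625])):
    D=np.load(n+"0.npz"); W=D["W"]; x=(W[...,:2]-c0)@ex; y=(W[...,:2]-c0)@ey; z=W[...,2]
    rail=(z>.092)&(abs(y)<.05)&(abs(x)<.05)
    h,e=np.histogram(x[rail]*1000,np.arange(-36,36,2)); print(n,"rail",[(int(b),int(v)) for b,v in zip(e,h) if v])
    pl=(z>.088)&(z<.12)&(abs(y)>.058)&(abs(x)<.05); print("plates x",np.percentile(x[pl],[1,99]),"y",[np.percentile(y[pl&(q*y>0)],[2,98]) for q in(1,-1)])
    th=(z>.055)&(z<.08)&(abs(y)<.058)&(abs(x)<.012); print("screw pts",th.sum(), "z95",np.percentile(z[th],[5,95]))
    # brightness profile along screw top line: project (x=slot, y, z=.0755)
    g=cv2.cvtColor(D["img"],cv2.COLOR_RGB2GRAY).astype(float)
    for nm,x0,zz in(("test",0,.0752),("sp1",.06,.0),("sp2",.115,.0)):
        if zz==0:
            m=(abs(x-x0)<.006)&(abs(y)<.04); zz=np.percentile(z[m],97) if m.any() else .055; 
        yy=np.arange(-.045,.045,.0005); best=[]
        for dx in np.arange(-.004,.0041,.001):
            P=np.c_[np.array(c0)+(x0+dx)*ex+yy[:,None]*ey,np.full(len(yy),zz)]
            uv=((P@D["R"].T+D["t"])@D["K"].T); uv=uv[:,:2]/uv[:,2:]
            best.append(cv2.remap(g,uv[:,0].astype(np.float32),uv[:,1].astype(np.float32),cv2.INTER_LINEAR).ravel())
        pr=np.mean(best,0); pr=pr-np.polyval(np.polyfit(yy,pr,2),yy); pr*=np.hanning(len(pr))
        print(nm,"z",round(float(zz),4),{p:round(float(abs(np.sum(pr*np.exp(2j*np.pi*yy/p*1000)))/len(pr)),1) for p in(9,9.75,10.5,11.25,12,12.75,13.5,14.25)})
```

```text
[[ 0.943  0.331 -0.   ]
 [ 0.331 -0.943  0.001]
 [ 0.    -0.001 -1.   ]] [-8.29825556e+01  2.18371391e+01  7.43768469e+01  8.90366046e-05
  8.38586436e+01 -1.23356056e+01] 0.08537187445392266 [-0.02742476  0.66724159 -0.63049164]
top rail [(-14, 54), (-12, 73), (-10, 56), (-8, 58), (-6, 6), (4, 3), (6, 98), (8, 99), (10, 76), (12, 63)]
plates x [-0.02731257  0.02761695] y [array([0.05916551, 0.06840979]), array([-0.06797566, -0.05896631])]
screw pts 462 z95 [0.06358692 0.07696872]
test z 0.0752 {9: 1.8, 9.75: 5.8, 10.5: 7.4, 11.25: 5.8, 12: 3.0, 12.75: 1.0, 13.5: 0.1, 14.25: 0.3}
sp1 z 0.0774 {9: 0.2, 9.75: 0.1, 10.5: 0.3, 11.25: 2.5, 12: 5.7, 12.75: 8.0, 13.5: 8.7, 14.25: 7.9}
sp2 z 0.0772 {9: 0.2, 9.75: 0.9, 10.5: 4.4, 11.25: 7.8, 12: 8.8, 12.75: 7.5, 13.5: 5.2, 14.25: 3.0}
side rail [(-16, 1), (-14, 14), (-12, 47), (-10, 46), (-8, 2), (4, 3), (6, 58), (8, 65), (10, 63), (12, 26), (14, 7)]
plates x [-0.02742486  0.02768829] y [array([0.05839273, 0.0682903 ]), array([-0.0679681 , -0.05872033])]
screw pts 184 z95 [0.06011701 0.07904421]
test z 0.0752 {9: 0.0, 9.75: 0.1, 10.5: 0.2, 11.25: 0.1, 12: 0.1, 12.75: 0.2, 13.5: 0.3, 14.25: 0.4}
sp1 z 0.074 {9: 0.3, 9.75: 0.3, 10.5: 0.6, 11.25: 2.5, 12: 5.2, 12.75: 7.2, 13.5: 7.8, 14.25: 7.2}
sp2 z 0.0743 {9: 0.3, 9.75: 0.2, 10.5: 2.3, 11.25: 4.7, 12: 5.6, 12.75: 5.0, 13.5: 3.6, 14.25: 2.2}
```

The test screw has a 10.5 mm pitch; the spares are 13.5 and 12 mm. The stand origin is about (0.4965, -0.264) at -19.2°. The rack is at -10.7°, with leaves at (0.468,0.216), (0.527,0.205) and (0.586,0.1935) and tops at z 0.080. These match the 60 mm spacing, 64x8 mm plates and 80 mm height. The purple one at (0.69,0.175) stands outside the rack, so I'll leave it. I'll lift the nearest leaf first and look at its teeth.

Request:
send_rows([
  [[0,0,0,0,0,-0.1744,-0.06],[0,0,0,0,0,-0.1744,-0.06],[0,0,0,0,0,-0.1744,-0.06],[0,0,0,0,0,-0.1744,-0.06],[0,0,0,0,0,-0.1744,-0.06],[0,0,0,0,0,-0.1744,-0.06],[0.0596,0.0111,0,0,0,0,-0.06],[0.0596,0.0111,0,0,0,0,-0.06],[0.0596,0.0111,0,0,0,0,-0.06],[0.0596,0.0111,0,0,0,0,-0.06],[0.0596,0.0111,0,0,0,0,-0.06],[0.0596,0.0111,0,0,0,0,-0.06]],
], squeeze=40)

```text
time_s: 1.6
position: [0.3142, -0.178, 0.2563]
tool_rot: [[0.186, 0.983, 0.0], [0.983, -0.186, 0.0], [0.0, 0.0, -1.0]]
ft_force: [1.0, -0.5, -0.2]
grip_width: 0.0398
gripper_force: 0.0
```

Request:
send_rows([
  [[0.0596,0.0111,0,0,0,0,-0.06],[0.0596,0.0111,0,0,0,0,-0.06],[0.0596,0.0111,0,0,0,0,-0.06],[0.0596,0.0111,0,0,0,0,-0.06],[0.0596,0.0111,0,0,0,0,-0.06],[0.0596,0.0111,0,0,0,0,-0.06],[0.0596,0.0111,0,0,0,0,-0.06],[0,0,0,0,0,0,-0.06],[0,0,0,0,0,0,-0.06]],
])

```text
time_s: 2.72
position: [0.4675, 0.2154, 0.2559]
tool_rot: [[0.185, 0.983, -0.001], [0.983, -0.185, -0.001], [-0.001, -0.001, -1.0]]
ft_force: [0.1, 0.3, 0.6]
grip_width: 0.04
gripper_force: 0.0
```

```bash
cat >> h.py <<'E'
def go(tx,ty,tz,head):
    s=telemetry.observe(); R=np.array(s["tool_rot"]); p=np.array(s["position"]); h=np.radians(head)
    T=np.c_[[-np.sin(h),np.cos(h),0],[np.cos(h),np.sin(h),0],[0,0,-1]]; 
    print("t",s["time_s"],"p",np.round(p,4),"F",np.round(s["ft_force"],2),"w",round(s["grip_width"],4),"gf",round(s["gripper_force"],1))
    print("delta tool",np.round(R.T@(np.array([tx,ty,tz])-p),4),"turn",np.round(cv2.Rodrigues(R.T@T)[0].ravel(),4))
E
python3 -c "
from h import *
go(.4684,.216,.16,-10.7)"
```

```text
t 2.725 p [0.4675 0.2154 0.2559] F [0.13 0.34 0.62] w 0.04 gf 0.0
delta tool [0.0008 0.0009 0.0959] turn [-0.001   0.0007  0.0005]
```

Request:
send_rows([
  [[0.0008,0.0009,0.05,0,0,0,-0.06],[0,0,0.05,0,0,0,-0.06],[0,0,0.05,0,0,0,-0.06],[0,0,0.028,0,0,0,-0.06],[0,0,0,0,0,0,-0.06],[0,0,0,0,0,0,-1],[0,0,0,0,0,0,-1],[0,0,0,0,0,0,-1],[0,0,0,0,0,0,-1],[0,0,0,0,0,0,-1]],
], squeeze=40)

```text
time_s: 3.98
position: [0.4697, 0.2162, 0.0799]
tool_rot: [[0.185, 0.983, 0.003], [0.983, -0.185, 0.0], [0.001, 0.003, -1.0]]
ft_force: [-0.2, -2.1, 8.2]
grip_width: 0.007
gripper_force: 42.2
```

Request:
send_rows([
  [[0,0,-0.03,0,0,0,-1],[0,0,-0.05,0,0,0,-1],[0,0,-0.05,0,0,0,-1],[0,0,0,0,0,0,-1],[0,0,0,0,0,0,-1]],
])

```text
time_s: 4.6
position: [0.4683, 0.2162, 0.2078]
tool_rot: [[0.185, 0.983, -0.001], [0.983, -0.185, -0.0], [-0.0, -0.001, -1.0]]
ft_force: [-0.8, 0.5, -0.9]
grip_width: 0.0072
gripper_force: 40.9
```

```bash
cat > look.py <<'E'
from h import *
import sys
c=cam("side"); s=telemetry.observe(); p=np.array(s["position"]); R0=np.array(s["tool_rot"])
d,K,R,t=c; print(p,s["ft_force"],s["grip_width"])
q=p+np.array([0,0,-.05]); uv=K@(R@q+t); uv=(uv[:2]/uv[2]).astype(int); print("leaf px",uv)
u0,v0=max(uv[0]-60,0),max(uv[1]-50,0)
cv2.imwrite(f"pics/{sys.argv[1]}.png",cv2.resize(d["image"][v0:v0+100,u0:u0+120,::-1],None,fx=6,fy=6,interpolation=cv2.INTER_CUBIC))
W=cloud(c); L=(W-p)@R0
m=(abs(L[...,1])<.012)&(abs(L[...,0])<.045)&(L[...,2]>.03)&(L[...,2]<.09)
Q=L[m]; print("leaf x",np.percentile(Q[:,0],[1,99]),"bottom z",np.percentile(Q[:,2],99.5),"y",np.percentile(Q[:,1],[5,50,95]))
# tooth band
zb=np.percentile(Q[:,2],99.5)
for a,b in((.006,.003),(.003,-.002)):
    T=Q[(Q[:,2]>zb-a)&(Q[:,2]<zb-b)]; h,e=np.histogram(T[:,0]*1000,np.arange(-34,35,2)); print(list(zip(e[:-1].astype(int).tolist(),h.tolist())))
    xs=T[:,0]*1000; print({pp:round(float(abs(np.exp(2j*np.pi*xs/pp).mean())),2) for pp in(10.5,12,13.5)}, "ext",np.percentile(xs,[1,99]) if len(xs) else 0)
E
python3 look.py leaf1
```

```text
[0.46819665 0.21617437 0.20728574] [ 0.72174173 -0.38007347 -0.81173188] 0.006997107252398386
leaf px [266 281]
leaf x [-0.03008981  0.03283508] bottom z 0.07068188449771347 y [-0.0059343  -0.00523446 -0.00085735]
[(-34, 0), (-32, 0), (-30, 0), (-28, 0), (-26, 1), (-24, 0), (-22, 1), (-20, 2), (-18, 0), (-16, 0), (-14, 1), (-12, 1), (-10, 0), (-8, 1), (-6, 0), (-4, 0), (-2, 1), (0, 1), (2, 1), (4, 0), (6, 0), (8, 1), (10, 0), (12, 1), (14, 0), (16, 0), (18, 1), (20, 1), (22, 1), (24, 0), (26, 0), (28, 0), (30, 2), (32, 0)]
{10.5: 0.53, 12: 0.1, 13.5: 0.18} ext [-24.48884164  31.86139832]
[(-34, 0), (-32, 0), (-30, 0), (-28, 0), (-26, 0), (-24, 2), (-22, 1), (-20, 1), (-18, 0), (-16, 0), (-14, 1), (-12, 1), (-10, 2), (-8, 0), (-6, 0), (-4, 0), (-2, 2), (0, 3), (2, 0), (4, 0), (6, 0), (8, 2), (10, 2), (12, 1), (14, 0), (16, 0), (18, 2), (20, 2), (22, 1), (24, 0), (26, 0), (28, 0), (30, 0), (32, 0)]
{10.5: 0.61, 12: 0.3, 13.5: 0.1} ext [-23.2617676   22.23209965]
```

View pics/leaf1.png

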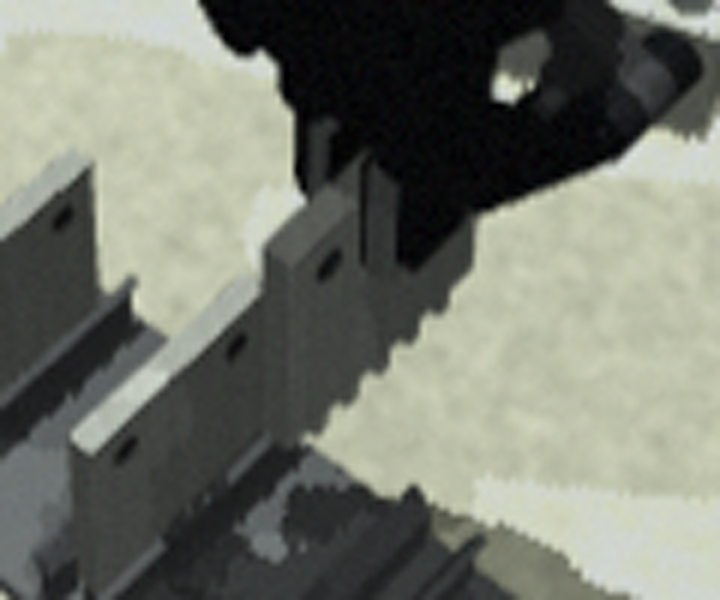

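The lifted leaf's five teeth sit at about -22, -11, 0, 10 and 20.5 mm, spanning 46.7 mm. That is 10.5 mm spacing, matching the test screw. I'll take it to the stand.

Request:
send_rows([
  [[0,0,0,0,0,0.148,-1],[0,0,0,0,0,0,-1]],
])

```text
time_s: 4.9
position: [0.4684, 0.2162, 0.2071]
tool_rot: [[0.327, 0.945, -0.003], [0.945, -0.327, -0.001], [-0.001, -0.002, -1.0]]
ft_force: [0.5, 0.5, -0.6]
grip_width: 0.0073
gripper_force: 40.9
```

```bash
python3 -c "
from h import *
go(.4965-.329*.005,-.264-.944*.005,.207,-19.25)"
```

```text
t 4.9 p [0.4684 0.2162 0.2071] F [ 0.46  0.45 -0.64] w 0.0073 gf 40.9
delta tool [-4.496e-01  1.837e-01  3.000e-04] turn [-0.0022  0.0013  0.0025]
```

Request:
send_rows([
  [[-0.045,0.0184,0,0,0,0.0025,-1],[-0.045,0.0184,0,0,0,0,-1],[-0.045,0.0184,0,0,0,0,-1],[-0.045,0.0184,0,0,0,0,-1],[-0.045,0.0184,0,0,0,0,-1],[-0.045,0.0184,0,0,0,0,-1],[-0.045,0.0184,0,0,0,0,-1],[-0.045,0.0184,0,0,0,0,-1],[-0.045,0.0184,0,0,0,0,-1],[-0.045,0.0184,0,0,0,0,-1],[0,0,0,0,0,0,-1],[0,0,0,0,0,0,-1]],
])

```text
time_s: 6.4
position: [0.4935, -0.2686, 0.2076]
tool_rot: [[0.329, 0.944, -0.001], [0.944, -0.329, 0.001], [0.001, -0.002, -1.0]]
ft_force: [-0.1, 0.0, 0.2]
grip_width: 0.0072
gripper_force: 40.9
```

Run:
```python
from h import *
go(.4965-.329*.005,-.264-.944*.005,.207,-19.25)
s=telemetry.observe(); p=np.array(s["position"]); R0=np.array(s["tool_rot"])
for n in("side","top"):
    c=cam(n); W=cloud(c); L=(W-p)@R0
    if n=="side": cv2.imwrite("pics/over.png",cv2.resize(c[0]["image"][70:220,270:430,::-1],None,fx=4,fy=4,interpolation=cv2.INTER_CUBIC))
    lf=(abs(L[...,1])<.015)&(abs(L[...,0])<.045)&(L[...,2]>.03)&(L[...,2]<.07); Q=L[lf]
    if len(Q): print(n,len(Q),"leaf x",np.percentile(Q[:,0],[1,99]),"y",np.percentile(Q[:,1],[2,50,98]))
    rl=(W[...,2]>.09)&(L[...,2]>.098)&(abs(L[...,0])<.055)&(abs(L[...,1])<.03); Q=L[rl]*1000
    h,e=np.histogram(Q[:,1],np.arange(-24,24,1)); print([(int(a),int(b)) for a,b in zip(e,h) if b])
```

```text
t 6.4 p [ 0.4935 -0.2686  0.2076] F [-0.07  0.05  0.15] w 0.0072 gf 40.9
delta tool [0.0003 0.0013 0.0006] turn [-0.0017 -0.0009  0.0006]
side 360 leaf x [-0.03176447  0.03290132] y [-0.00779803 -0.00619403  0.00046854]
[(-24, 1), (-23, 2), (-22, 2), (-21, 1), (-20, 1), (-19, 1), (-18, 2), (-17, 1), (-15, 3), (-14, 11), (-13, 26), (-12, 30), (-11, 32), (-10, 32), (-9, 15), (-8, 1), (-5, 1), (-2, 2), (-1, 1), (0, 1), (2, 2), (4, 6), (5, 19), (6, 44), (7, 38), (8, 39), (9, 36), (10, 34), (11, 22), (12, 12), (13, 6), (14, 4), (22, 1)]
top 116 leaf x [-0.0061441   0.03213273] y [-0.00337323 -0.00296113  0.00349761]
[(-22, 1), (-11, 2), (-10, 37), (-9, 43), (-8, 35), (-7, 33), (-6, 28), (-5, 27), (-4, 28), (-3, 18), (9, 18), (10, 20), (11, 19), (12, 22), (13, 19), (14, 24), (15, 14), (16, 17), (17, 7)]
```

View pics/over.png

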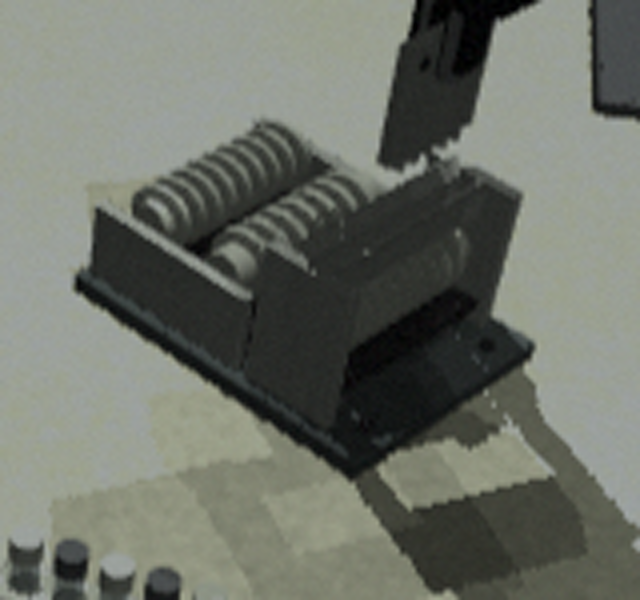

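Request:
send_rows([
  [[0.0003,0.0014,0.018,-0.0017,-0.0009,0,-1],[0,0,0.017,0,0,0,-1],[0,0,0.004,0,0,0,-1],[0,0,0.004,0,0,0,-1],[0,0,0,0,0,0,-1]],
])

```text
time_s: 7.12
position: [0.4954, -0.2693, 0.1656]
tool_rot: [[0.33, 0.944, 0.002], [0.944, -0.33, -0.002], [-0.001, 0.002, -1.0]]
ft_force: [0.9, 0.6, -1.0]
grip_width: 0.0072
gripper_force: 40.9
```

Request:
send_rows([
  [[0,0,0.003,0,0,0,-1],[0,0,0.003,0,0,0,-1],[0,0,0.002,0,0,0,-1],[0,0,0,0,0,0,-1]],
])

```text
time_s: 7.62
position: [0.4952, -0.2695, 0.1572]
tool_rot: [[0.331, 0.944, 0.001], [0.944, -0.331, -0.001], [-0.001, 0.001, -1.0]]
ft_force: [0.7, -0.2, -1.2]
grip_width: 0.0071
gripper_force: 40.9
```

Request:
send_rows([
  [[0,0,0.004,0,0,0,-1],[0,0,0.003,0,0,0,-1],[0,0,0.002,0,0,0,-1],[0,0,0,0,0,0,-1]],
])

```text
time_s: 8.12
position: [0.4952, -0.2695, 0.1481]
tool_rot: [[0.331, 0.944, 0.001], [0.944, -0.331, -0.001], [-0.001, 0.001, -1.0]]
ft_force: [0.0, -0.4, -0.9]
grip_width: 0.0074
gripper_force: 40.9
```

Request:
send_rows([
  [[0,0,0.002,0,0,0,-1],[0,0,0.001,0,0,0,-1],[0,0,0,0,0,0,-1]],
])

```text
time_s: 8.5
position: [0.4954, -0.2696, 0.1457]
tool_rot: [[0.331, 0.944, 0.002], [0.944, -0.331, -0.002], [-0.001, 0.002, -1.0]]
ft_force: [0.5, 0.4, 3.6]
grip_width: 0.0071
gripper_force: 41.4
```

Contact at the crest height. I'll slide along the thread.

Request:
send_rows([
  [[0,0,0.0015,0,0,0,-1],[0.001,0,0,0,0,0,-1],[0.001,0,0,0,0,0,-1],[0.001,0,0,0,0,0,-1],[0,0,0,0,0,0,-1]],
])

```text
time_s: 9.12
position: [0.4962, -0.2665, 0.1436]
tool_rot: [[0.331, 0.944, 0.001], [0.944, -0.331, -0.001], [-0.001, 0.001, -1.0]]
ft_force: [0.6, 0.3, -1.1]
grip_width: 0.0073
gripper_force: 40.9
```

Request:
send_rows([
  [[0.001,0,0,0,0,0,-1],[0.001,0,0,0,0,0,-1],[0.001,0,0,0,0,0,-1],[0,0,0,0,0,0,-1]],
])

```text
time_s: 9.62
position: [0.4969, -0.2649, 0.1439]
tool_rot: [[0.331, 0.944, 0.0], [0.944, -0.331, -0.004], [-0.004, 0.002, -1.0]]
ft_force: [-3.3, -5.8, -2.7]
grip_width: 0.0071
gripper_force: 40.7
```

Request:
send_rows([
  [[0.001,0,0,0,0,0,-1],[0.001,0,0,0,0,0,-1],[0,0,0,0,0,0,-1]],
])

```text
time_s: 10.0
position: [0.4975, -0.2632, 0.144]
tool_rot: [[0.331, 0.944, 0.001], [0.944, -0.331, -0.004], [-0.004, 0.002, -1.0]]
ft_force: [-3.2, -7.3, -1.1]
grip_width: 0.007
gripper_force: 40.9
```

The push back fell away after 3 mm, so the teeth are in. I then pushed against the groove flank, so I'll back off and lower fully.

Request:
send_rows([
  [[-0.0015,0,0,0,0,0,-1],[-0.0015,0,0,0,0,0,-1],[0,0,0,0,0,0,-1]],
])

```text
time_s: 10.38
position: [0.497, -0.2646, 0.1438]
tool_rot: [[0.331, 0.944, 0.001], [0.944, -0.331, -0.001], [-0.0, 0.002, -1.0]]
ft_force: [0.5, -0.2, -1.5]
grip_width: 0.0071
gripper_force: 40.8
```

Request:
send_rows([
  [[0,0,0.001,0,0,0,-1],[0,0,0.001,0,0,0,-1],[0,0,0,0,0,0,-1]],
])

```text
time_s: 10.75
position: [0.4969, -0.2647, 0.1418]
tool_rot: [[0.331, 0.944, 0.001], [0.944, -0.331, -0.001], [-0.001, 0.002, -1.0]]
ft_force: [0.2, 0.1, -0.8]
grip_width: 0.0069
gripper_force: 40.9
```

Request:
send_rows([
  [[0,0,0.001,0,0,0,-1],[0,0,0.001,0,0,0,-1],[0,0,0,0,0,0,-1]],
])

```text
time_s: 11.12
position: [0.497, -0.2648, 0.14]
tool_rot: [[0.331, 0.944, 0.002], [0.944, -0.331, -0.002], [-0.001, 0.002, -1.0]]
ft_force: [-0.6, -0.1, 3.6]
grip_width: 0.0074
gripper_force: 41.5
```

Firm contact again 6 mm below the crest contact, so it is fully seated. Release and check.

Request:
send_rows([
  [[0,0,0,0,0,0,-0.5],[0,0,0,0,0,0,-0.5],[0,0,0,0,0,0,-0.3],[0,0,0,0,0,0,-0.3],[0,0,-0.02,0,0,0,-0.3],[0,0,-0.05,0,0,0,-0.3],[0,0,-0.06,0,0,0,-0.3],[0,-0.05,-0.03,0,0,0,-0.3],[0,-0.06,0,0,0,0,-0.3],[0,-0.06,0,0,0,0,-0.3],[0,0,0,0,0,0,-0.3],[0,0,0,0,0,0,-0.3]],
])

```text
time_s: 12.62
position: [0.3367, -0.2088, 0.2999]
tool_rot: [[0.331, 0.944, 0.002], [0.944, -0.331, -0.002], [-0.002, 0.003, -1.0]]
ft_force: [0.6, -0.2, 0.7]
grip_width: 0.03
gripper_force: 0.0
```

Run:
```python
from h import *
a=np.radians(70.75); ey=np.array([np.cos(a),np.sin(a)]); ex=np.array([ey[1],-ey[0]])
for n,c0,dz in(("top",[.4982,-.2654],0),("side",[.4948,-.2625],0)):
    c=cam(n); W=cloud(c); x=(W[...,:2]-c0)@ex*1000; y=(W[...,:2]-c0)@ey*1000; z=W[...,2]*1000
    m=(abs(x)<15)&(abs(y)<50)&(z>115)&(z<160); t=m&(z>np.percentile(z[m],90)-4)
    print(n,m.sum(),"top z",np.percentile(z[t],[10,50,90]),"x",np.percentile(x[t],[2,98]),"y",np.percentile(y[t],[2,98]),"rail z max",np.percentile(z[(abs(x)<15)&(abs(y)<55)&(z>95)&(z<112)],97))
    r=cv2.minAreaRect(np.c_[x[t],y[t]].astype(np.float32)); print(r)
    cv2.imwrite(f"pics/end_{n}.png",cv2.resize(c[0]["image"][:,:,::-1],(800,600)))
    P=W.reshape(-1,3)*1000; 
    q=P[(P[:,0]>430)&(P[:,0]<620)&(P[:,1]>130)&(P[:,1]<270)&(P[:,2]>68)]; print("rack leaves z",np.percentile(q[:,2],[50,98]))
```

```text
top 281 top z [140.85398841 142.0616051  143.70593518] x [-8.71081893 -0.99407538] y [-33.2892033   28.52034648] rail z max 107.41480047910508
((-4.815976142883301, -2.7161102294921875), (64.45742797851562, 8.001094818115234), 89.8564453125)
rack leaves z [80.77007427 83.1201044 ]
side 283 top z [137.16023171 139.26534684 140.63012261] x [-9.14508441 -0.19272086] y [-34.28243614  28.60366812] rail z max 111.14978029386937
((-4.687066555023193, -3.3425331115722656), (65.3711166381836, 9.489468574523926), 89.55253601074219)
rack leaves z [78.36053193 81.21544106]
```

View pics/end_side.png

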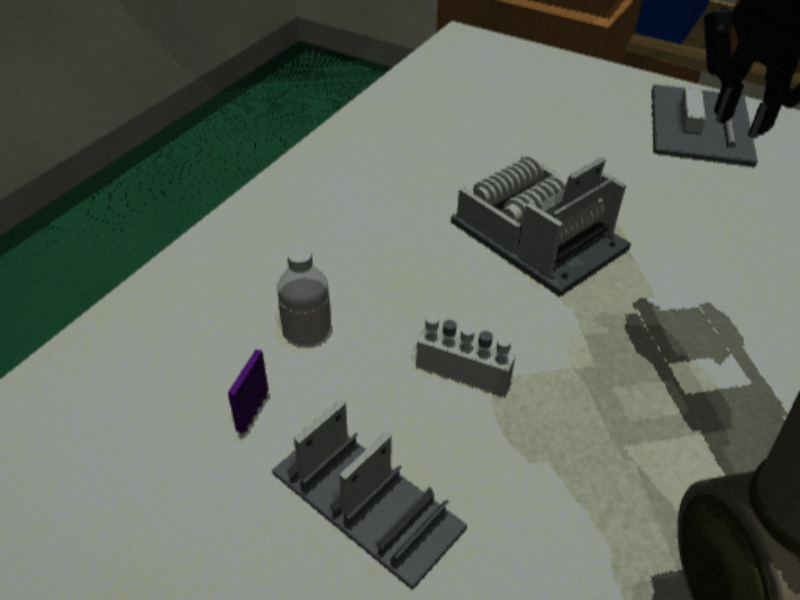

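The leaf stands in the slot at (585,180) with its origin about 68.7 mm high, and the other two are upright in the rack. The bystanders look untouched. I'll check the leaf's tilt, since its top is 4.7 mm off, then hand in.

Run:
```python
from h import *
a=np.radians(70.75); ey=np.array([np.cos(a),np.sin(a)]); ex=np.array([ey[1],-ey[0]])
c=cam("side"); W=cloud(c); c0=[.4948,-.2625]; x=(W[...,:2]-c0)@ex*1000; y=(W[...,:2]-c0)@ey*1000; z=W[...,2]*1000
m=(abs(x)<15)&(abs(y)<27)&(z>109)&(z<136)
for lo in range(109,136,5):
    k=m&(z>=lo)&(z<lo+5); print(lo,k.sum(),np.median(x[k]))
A=np.c_[z[m],y[m],np.ones(m.sum())]; w=np.linalg.lstsq(A,x[m],rcond=None)[0]; print("slope dx/dz",w[0],"dx/dy",w[1])
```

```text
109 32 -5.809477485867868
114 30 -6.149121024866693
119 28 -6.711062955028233
124 30 -6.954008949778526
129 29 -7.303226916520606
134 15 -7.834432815957635
slope dx/dz -0.07806764658704708 dx/dy 0.017525119372375553
```

```bash
python3 -c "
from h import *
print(env.close_job())"
```

```text
the job is handed in; nothing more can be done
None
```

The job is handed in: the leaf with 10.5 mm tooth spacing matches the screw under the slot and stands seated in it (origin about 69 mm up, tilt about 0.08 rad), and the other two leaves are upright in the rack (neither was tried on the thread, because the camera showed a 10.5 mm screw pitch).

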